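# Rebuild the single-cup coffee dripper on its mug

## Task

The steel single-cup coffee dripper has been washed and its four parts stand about on the worktop. Put it back together on the white spotted mug, in this order and one part at a time: the drip plate on the mug with its spigot in the mouth, the brewing chamber with its tapered foot settled home in the plate's socket by no more than a light push, the press disc-down on the chamber's floor, and last the lid, fully down over the chamber's rim. Keep the mug standing where it is, and do not disturb the drinking glass or the kitchen timer.

Things in the scene. Friction and masses are not known exactly. Their poses are not given: they have to be found in the camera images.
- mug_mouth (a point): Centre of the mouth, at rim height, of the loose white spotted mug: 91 mm high, 82 mm across the rim, opening at least 64 mm across, 0.2 to 0.4 kg. Its handle reaches 75 mm out from the mug's axis, towards the point's -y; z up. The mug is not to be moved.
- plate: Drip plate, round, plain steel: wide thin flange with a socket ring standing up in its middle. Origin: centre of its underside, z up. Upwards: spigot 52 across, 0-6 mm; flange 94 across, 6-9 (edge turned up to 10); ring 62 across outside, upright, 9-26 (grip here), inside tapering from 58 at its mouth to 53 at its floor. On the mug: spigot in the mouth (5 mm play), flange on the rim. 0.11 kg.
- chamber: Brewing chamber, round, plain steel: open cup 66 mm high on a tapered foot. Origin: centre of its underside, z up. Foot 45 across at the bottom, 52 at 16 mm; straight body 62 across from 19 mm to the rim (grip here); inside 58 across, floor at 19 mm. Home in the socket its origin is 9 mm above the plate's, foot on the socket's floor, about 2 mm play. 0.12 kg.
- press: Press, round, plain steel: perforated disc 48 across, 4 mm thick, flat on the worktop, a thin stem from its middle and a knob on top. Origin: centre of the disc's underside, z up. Knob 16 across, from 50 to 66 mm height. Home, the disc lies on the chamber's floor, origin 19 mm above the chamber's; the knob then stands 3 to 19 mm above the rim. 0.06 kg.
- lid: Lid, round, plain steel: wide skirt, smaller dome, knob on top; stands skirt-down. Origin: centre of the skirt's lower edge, z up. Skirt 72 across, inside 68 across and 9 mm deep to the shoulder that lands on the chamber's rim; dome 56 across, hollow, 12-36 mm; knob 16 across, 40-53 mm height. Fitted, its origin is 57 mm above the chamber's. 0.08 kg.
- glass: Clear drinking glass, 81 mm across the rim, 92 mm high, loose; a bystander to be left alone. Origin at the centre of its underside.
- timer: Wind-up kitchen timer, red foot and white dial, 62 mm across, 48 mm high, loose; a bystander to be left alone. Origin at the centre of its underside.
Mind the look-alikes: they are no part of the job. What is shaped like the lid but brown or purple is not meant.

How it is judged:
On the way, in this order (a step that is already met when the one before it is completed fails the run):
1. the drip plate lies level on the spotted mug, its spigot in the mouth, released (horizontal distance between plate and mug_mouth below 0.012 m and z of plate in the frame of mug_mouth between -0.009 and -0.003 m and angle between plate's own z axis and vertical below 0.08 rad and contact force between the fingers and plate below 0.2 N), for 0.2 s.
2. the chamber stands home in the plate's socket on the mug, released (horizontal distance between plate and mug_mouth below 0.012 m and z of plate in the frame of mug_mouth between -0.009 and -0.003 m and angle between each of plate, chamber's own z axis and vertical below 0.08 rad and horizontal distance between chamber and plate below 0.005 m and z of chamber in the frame of plate between 0.006 and 0.012 m and contact force between the fingers and chamber below 0.2 N), for 0.2 s.
3. the press stands disc-down on the chamber's floor, released (horizontal distance between plate and mug_mouth below 0.012 m and z of plate in the frame of mug_mouth between -0.009 and -0.003 m and angle between each of plate, chamber, press's own z axis and vertical below 0.08 rad and horizontal distance between chamber and plate below 0.005 m and z of chamber in the frame of plate between 0.006 and 0.012 m and horizontal distance between press and chamber below 0.008 m and z of press in the frame of chamber between 0.016 and 0.022 m and contact force between the fingers and press below 0.2 N), for 0.2 s.
4. the lid is fully down over the chamber's rim, released (horizontal distance between plate and mug_mouth below 0.012 m and z of plate in the frame of mug_mouth between -0.009 and -0.003 m and angle between each of plate, chamber, press, lid's own z axis and vertical below 0.08 rad and horizontal distance between chamber and plate below 0.005 m and z of chamber in the frame of plate between 0.006 and 0.012 m and horizontal distance between press and chamber below 0.008 m and z of press in the frame of chamber between 0.016 and 0.022 m and horizontal distance between lid and chamber below 0.007 m and z of lid in the frame of chamber between 0.054 and 0.06 m and contact force between the fingers and lid below 0.2 N), for 0.2 s.
At the end, for the whole second after the job is handed in: On the upright mug (moved under 30 mm), all level within 0.08 rad, at rest, heights within 3 mm of seated: plate within 12 mm of the mouth's centre, spigot in it; chamber within 5 mm of the plate's centre, in its socket; press within 8 mm and lid within 7 mm of the chamber's centre, fully down (horizontal distance between plate and mug_mouth below 0.012 m and z of plate in the frame of mug_mouth between -0.009 and -0.003 m and angle between each of plate, chamber, press, lid's own z axis and vertical below 0.08 rad and horizontal distance between chamber and plate below 0.005 m and z of chamber in the frame of plate between 0.006 and 0.012 m and horizontal distance between press and chamber below 0.008 m and z of press in the frame of chamber between 0.016 and 0.022 m and horizontal distance between lid and chamber below 0.007 m and z of lid in the frame of chamber between 0.054 and 0.06 m and height (world z) of mug_mouth between 0.087 and 0.095 m and angle between mug_mouth's own z axis and vertical below 0.06 rad and distance of mug_mouth from where it was at the start of the episode below 0.03 m and linear speed of each of plate, chamber, press, lid below 0.02 m/s); the robot touches nothing.
It fails at once if the chamber is forced into the plate (more than 50 N between them) (contact force between chamber and plate above 50 N).
It fails at once if the mug is pushed more than 40 mm or tipped (distance of mug_mouth from where it was at the start of the episode above 0.04 m or angle between mug_mouth's own z axis and vertical above 0.35 rad).
It fails at once if the glass or the timer is disturbed (moved more than 20 mm) (distance of any of glass, timer from where it was at the start of the episode above 0.02 m).
It also fails if it takes over 102 s, if anything falls off the work surface, if the arm or the gripper's body presses on something with over 40 N, if the wrist force passes 120 N, or if a joint passes its speed limit or range.

## Robot

A 6-joint arm with a two-finger parallel gripper is mounted at the origin on a cart in front of the work surface, level with it; the furniture and walls round the work are solid. World frame = base frame: x ahead of the robot, y to its left, z up, the work surface at z = 0. Lengths are in m, angles in rad, forces in N, time in s.
With the tool pointing down it reaches from about 0.275 to 0.825 m from the base axis. Payload 4.9 kg.
Tool frame: the origin (TCP) lies on the front face of the gripper's body, between the roots of the fingers; the fingertips stand 73 mm ahead of it and the grasp point (between the pads) lies 54 mm ahead of it (bot.finger_overhang is the distance from the TCP to the fingertips, in m); z points along the fingers, y is the line along which they close (so a half turn about z gives the same grasp; the last joint's range is limited). The gripper opens to 85 mm and grips with 20 to 120 N. Pads are 22 mm wide; open, the fingers measure 114 mm over their backs; the gripper's body (76 mm by 85 mm) begins 54 mm behind the grasp point. The pads swing forward as they close: fully open they stand 13 mm farther back than shut.
Start: joints at [-1.374, 0.326, -0.193, 1.052, 0, 1.437], TCP at [0.179, -0.52, 0.304] pointing down, gripper open.
Joint ranges: [-2.65, 2.65], [-0.97, 1.79], [-1.3, 1.35], [-1.93, 2.1], [-1.47, 1.37], [-3.14, 3.14]. Speed limits (rad/s): [2.57, 2.57, 3.14, 3.14, 3.14, 3.14].

## Interface

Orientations are given as a unit quaternion [w, x, y, z].
In Python, from bench import bot gives the robot as it stands.
- The arm moves only by the tool apply_moves, never from a script. Its argument "commands" is a list of rows, each an object of numbers: "dx", "dy", "dz": the shift along the tool's x, y, z as a fraction of full scale; "spin": the turn about the tool's z as a fraction of full scale; "hand": the closure in counts, from 0 (fully open) to 255 (shut). A call has 1 to 20 rows; each row is the pose to reach, as a shift and turn from the pose commanded when the call began, along the tool's axes at that moment; what a row does not reach only later rows make up. Full scale, the value 1, is 40 cm for a shift and 90 degrees for a turn. A row lasts 1/10 s, in which the tool goes at most 50 mm and 8.59 degrees, less where a joint would pass 70% of its speed; a pose out of reach is approached as far as the arm can. A call with a number of a shift or a turn outside -1 to 1 is refused whole. A call with a gripper value outside its range is refused whole. The fingers move at their own pace and stop on an object; the grip force is fixed at half the most. Time passes only in rows, so rows that repeat a pose let the fingers close. It gives the time, the measured TCP pose, the force, the opening and the grip force at its end, in the units of the state.
- bot.get_obs(): the state, without advancing time (a new reading comes with each control period).
- bot.snapshot(name): name is "side" or "top"; returns (picture, depth): 400x640x3 uint8, red, green, blue; 400x640 float32, m along the optical axis (not along the pixel's ray), 0 where there is no reading.
- bot.camera_info(name): a dict with "fx", "fy", "cx", "cy" (pixels), "rvec" (rotation vector, rad) and "tvec" (3), from world to camera coordinates, as OpenCV has them. Camera axes: x right, y down, z forward; pixel columns grow to the right and rows downward; lengths in m; the calibration is good to about 2 mm. A picture is of the moment at which its call begins. camera_info takes no time and is no camera call.
- bot.hand_in(): hands the job in; it is judged then, once.
Trained networks look in the newest picture that a camera, given by its name, has taken for a name from the list of things; names that differ only in an ending like _2 or _b are one class to them, and where a whole thing is asked for, a point or a joint stands for the part that bears it (a point fixed in the world has none). Each returns a list of dicts, best first, with "confidence" (0 to 1); they miss things now and then, are a little off and sometimes report something else, mostly with a low value. They report only what shows in the picture. A call takes as long as a camera call. They do not tell look-alikes from the thing itself.
- bot.search_frame(target, camera): "location" ([x, y, z] in m, in the coordinates of the camera as it stood for that picture, good to about 4 mm: the middle of the surface that is visible of it).
- bot.cut_out(target, camera): "mask" (400x640 bool, what is visible of it).
- bot.tip_of(target, camera): "location" ([x, y, z] in m, in the coordinates of the camera as it stood for that picture, good to about 4 mm: a listed point, or the origin of a listed thing).
The state is a dict: "clock": time; "joints": joint angles; "qd": joint speeds; "joint_torque": joint torques, N m; "tool_pos": TCP position; "tcp_rot": TCP orientation; "contact_force": force on the tool from outside, world axes, zero at the start; "moment": the same for the moment, N m; "gripper_width": opening from 0.0 (shut) to 1.0 (fully open); "gripper_force": force on a finger pad.
Only numpy, scipy, OpenCV 4.12 (cv2) and the standard library are available. Lean on these libraries where they do the work, as an engineer would, in place of code of your own. Each camera call takes 0.05 s, during which the arm holds its last target. There are 200 camera calls.

## Working session

There is one attempt and no reset: what is moved stays moved. The work goes in short steps, Python scripts to look and compute and a tool call to move; the robot and the scene stay as the last step left them, time stands still between calls to the robot, and variables do not carry over. Pictures are saved under pics/ and viewed, at most 14 in all, crops included, and the job is handed in when it is done.

Besides the shell and the picture viewer there is one more tool, called after "Request:" by a JSON object that holds its "method" and its "body", one argument or row to a line. apply_moves: Moves the arm, as the interface text tells. Its arguments: {"type":"object","properties":{"commands":{"type":"array","items":{"type":"object","properties":{"dx":{"type":"number","minimum":-1,"maximum":1},"dy":{"type":"number","minimum":-1,"maximum":1},"dz":{"type":"number","minimum":-1,"maximum":1},"spin":{"type":"number","minimum":-1,"maximum":1},"hand":{"type":"number"}}}}},"required":["commands"]}

```bash
ls; mkdir -p pics
cat > h.py <<'E'
import numpy as np, cv2
from bench import bot
def cam(n):
    c=bot.camera_info(n); R=cv2.Rodrigues(np.array(c["rvec"],float))[0]; return c,R,np.array(c["tvec"],float).ravel()
def w(n,p):
    c,R,t=cam(n); return R.T@(np.array(p)-t)
def cloud(n,d):
    c,R,t=cam(n); v,u=np.mgrid[:400,:640]
    P=np.stack([(u-c["cx"])/c["fx"]*d,(v-c["cy"])/c["fy"]*d,d],-1)
    return (P-t)@R
def pix(n,p):
    c,R,t=cam(n); q=R@np.array(p)+t; return c["fx"]*q[0]/q[2]+c["cx"],c["fy"]*q[1]/q[2]+c["cy"]
def save(f,im,s=1): cv2.imwrite("pics/"+f,cv2.resize(im[...,::-1],None,fx=s,fy=s,interpolation=cv2.INTER_CUBIC))
E
python3 - <<'E'
from h import *
for n in("top","side"):
    im,d=bot.snapshot(n); save(n+"0.png",im); c,R,t=cam(n); print(n,c["fx"],"campos",(-R.T@t).round(3), R.round(2).tolist())
    for th in("mug_mouth","plate","chamber","press","lid","glass","timer"):
        for r in bot.tip_of(th,n): 
            p=w(n,r["location"]); print(th,round(r["confidence"],2),p.round(3),np.round(pix(n,p)))
print(bot.get_obs())
E
```

```text
pics
top 512.7502930445166 campos [0.347 0.105 1.387] [[-0.02, -1.0, 0.0], [-1.0, 0.02, -0.07], [0.07, -0.01, -1.0]]
mug_mouth 0.58 [0.449 0.116 0.095] [319. 199.]
plate 0.77 [0.444 0.346 0.003] [234. 205.]
chamber 0.67 [ 0.587 -0.015  0.   ] [366. 151.]
press 0.59 [ 0.431 -0.093  0.003] [396. 207.]
lid 0.81 [ 0.603  0.216 -0.001] [282. 147.]
lid 0.78 [ 0.395  0.468 -0.002] [189. 224.]
lid 0.68 [0.475 0.226 0.002] [278. 193.]
lid 0.67 [0.6   0.086 0.002] [329. 147.]
lid 0.61 [0.281 0.382 0.002] [221. 266.]
timer 0.6 [0.536 0.404 0.001] [213. 172.]
side 366.13077915506 campos [0.113 0.907 0.823] [[-0.92, -0.39, 0.02], [-0.26, 0.58, -0.77], [0.29, -0.71, -0.64]]
mug_mouth 0.71 [0.445 0.113 0.089] [312. 204.]
plate 0.88 [0.44  0.339 0.004] [280. 275.]
chamber 0.6 [ 0.581 -0.021  0.002] [291. 190.]
press 0.42 [ 0.431 -0.093  0.001] [337. 190.]
press 0.41 [0.443 0.113 0.088] [312. 204.]
lid 0.95 [ 0.398  0.47  -0.002] [272. 320.]
lid 0.88 [0.599 0.083 0.   ] [273. 206.]
lid 0.71 [0.276 0.377 0.004] [330. 306.]
lid 0.68 [0.599 0.213 0.007] [254. 229.]
lid 0.58 [ 0.477  0.227 -0.001] [286. 245.]
glass 0.97 [ 0.557 -0.271 -0.002] [323. 158.]
timer 0.6 [0.533 0.402 0.002] [240. 281.]
{'clock': 0.8, 'joints': array([-1.37421506e+00,  3.26177775e-01, -1.92578860e-01,  1.05197749e+00,
       -4.45837307e-06,  1.43660764e+00]), 'qd': array([-0.00205883,  0.00016418, -0.00183798,  0.00024671,  0.00039193,
       -0.00212088]), 'joint_torque': array([-2.13794781e-03, -4.43266153e+01,  2.62749553e+01,  7.54378598e-04,
       -1.22032475e-05,  2.10184169e-06]), 'tool_pos': array([ 0.17864686, -0.52021511,  0.30390099]), 'tcp_rot': array([ 3.11528284e-05,  9.86355049e-01,  1.64632065e-01, -1.25810367e-06]), 'contact_force': array([ 0.65131419,  0.32093421, -0.22163363]), 'moment': array([-0.06113538, -0.01100749, -0.05504287]), 'gripper_force': 0.0, 'gripper_width': 1.0009543972300323}
```

Run:
```python
import cv2
a=cv2.imread("pics/top0.png")[90:310,150:450]; cv2.imwrite("pics/topc.png",cv2.resize(a,None,fx=2.6,fy=2.6,interpolation=cv2.INTER_CUBIC))
a=cv2.imread("pics/side0.png")[130:360,210:410]; cv2.imwrite("pics/sidec.png",cv2.resize(a,None,fx=2.6,fy=2.6,interpolation=cv2.INTER_CUBIC))
```

```text
(no output)
```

View pics/topc.png

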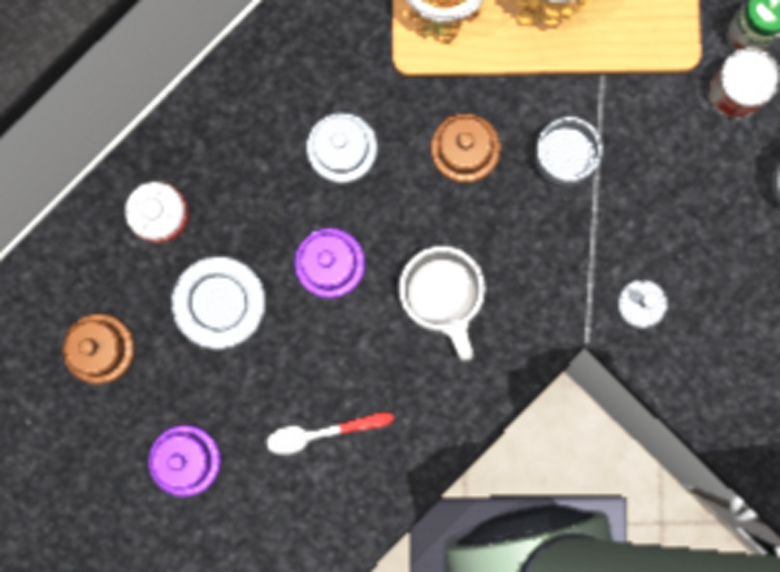

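View pics/sidec.png

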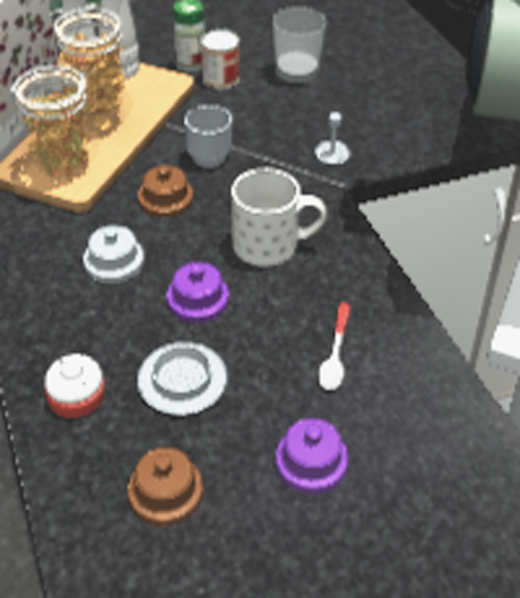

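The steel lid is at top pixel (282,147). Its look-alikes are brown at (329,147) and (189,224), and purple at (278,193) and (221,266), all ruled out by colour. The plate is at (234,205), the chamber at (366,151), the press at (396,207) and the spotted mug at (319,199). The mug's handle points towards the robot.

```bash
cat >> h.py <<'E'
def fit(P):
    A=np.c_[2*P[:,:2],np.ones(len(P))]; s=np.linalg.lstsq(A,(P[:,:2]**2).sum(1),rcond=None)[0]
    return s[0],s[1],np.sqrt(s[2]+s[0]**2+s[1]**2)
def band(n,P,c,r,z0,z1):
    m=(np.hypot(P[...,0]-c[0],P[...,1]-c[1])<r)&(P[...,2]>z0)&(P[...,2]<z1); Q=P[m]
    if len(Q)<6: return n,len(Q)
    (x,y),rr=cv2.minEnclosingCircle(Q[:,:2].astype(np.float32))
    return n,len(Q),"mean",Q.mean(0).round(4),"enc",np.round((x,y,rr),4),"fit",np.round(fit(Q),4)
E
python3 - <<'E'
from h import *
print([a for a in dir(bot) if a[0]!='_'], bot.finger_overhang)
for n in("top","side"):
    im,d=bot.snapshot(n); P=cloud(n,d); P[d==0]=9
    print(n,"table z",np.median(P[(abs(P[...,0]-.44)<.05)&(abs(P[...,1]-.0)<.03)][:,2]))
    for a in [("mugrim",(.447,.115),.05,.084,.1),("plate flange",(.442,.343),.06,.004,.014),("plate ring",(.442,.343),.045,.021,.032),
      ("chamber rim",(.584,-.018),.045,.058,.075),("press disc",(.431,-.093),.035,.002,.01),("press knob",(.431,-.093),.03,.045,.075),("lid skirt",(.601,.215),.05,.006,.016),("lid knob",(.601,.215),.03,.046,.06),("timer",(.535,.403),.05,.02,.06)]: print(*band(a[0],P,*a[1:]))
E
```

```text
['MotionError', 'camera_info', 'cut_out', 'finger_overhang', 'get_obs', 'hand_in', 'search_frame', 'snapshot', 'tip_of'] 0.0726
top table z -0.0006226705469121374
mugrim 141 mean [0.4492 0.1141 0.0896] enc [0.4448 0.1138 0.0425] fit [0.4469 0.1146 0.0386]
plate flange 794 mean [0.4418 0.3453 0.0087] enc [0.4413 0.3428 0.0594] fit [0.4416 0.3456 0.0351]
plate ring 76 mean [0.4436 0.3456 0.0253] enc [0.4423 0.3465 0.0315] fit [0.4419 0.3465 0.0298]
chamber rim 84 mean [ 0.5902 -0.0164  0.065 ] enc [ 0.5873 -0.0152  0.0318] fit [ 0.5868 -0.0152  0.0301]
press disc 165 mean [ 0.431 -0.091  0.004] enc [ 0.431 -0.093  0.035] fit [ 0.4316 -0.093   0.0223]
press knob 33 mean [ 0.4339 -0.0924  0.064 ] enc [ 0.4345 -0.0925  0.0083] fit [ 0.4342 -0.0925  0.006 ]
lid skirt 175 mean [0.5957 0.216  0.011 ] enc [0.6017 0.2195 0.0417] fit [0.6032 0.2181 0.0329]
lid knob 30 mean [0.6018 0.2173 0.0517] enc [0.6018 0.2173 0.0079] fit [0.6017 0.2173 0.0058]
timer 405 mean [0.5339 0.4057 0.0369] enc [0.5354 0.4074 0.0303] fit [0.5348 0.4068 0.0212]
side table z 9.646864817425404e-05
mugrim 129 mean [0.44
[... 164 characters left out ...]
.034 ]
plate ring 99 mean [0.4415 0.344  0.0245] enc [0.4398 0.3442 0.0332] fit [0.4393 0.345  0.03  ]
chamber rim 79 mean [ 0.5835 -0.0171  0.0635] enc [ 0.5862 -0.0161  0.0343] fit [ 0.5842 -0.0168  0.0302]
press disc 87 mean [ 0.4299 -0.0917  0.0042] enc [ 0.4303 -0.0922  0.0339] fit [ 0.4291 -0.0929  0.0202]
press knob 24 mean [ 0.4306 -0.0909  0.0606] enc [ 0.4312 -0.0905  0.0074] fit [ 0.4313 -0.0928  0.0056]
lid skirt 115 mean [0.589  0.2313 0.0116] enc [0.5986 0.2174 0.0359] fit [0.5997 0.2166 0.0316]
lid knob 21 mean [0.5981 0.2181 0.0517] enc [0.5983 0.2179 0.0086] fit [0.5989 0.2175 0.0059]
timer 369 mean [0.528  0.4128 0.0358] enc [0.5323 0.4074 0.0299] fit [0.5308 0.4093 0.021 ]
```

Request:
{"method": "apply_moves", "body": {
  "commands": [
    {"dx": 0.78,"dy": -0.58,"spin": -0.7894,"hand": 0},
    {"dx": 0.78,"dy": -0.58,"spin": -0.7894,"hand": 0},
    {"dx": 0.78,"dy": -0.58,"spin": -0.7894,"hand": 0},
    {"dx": 0.78,"dy": -0.58,"spin": -0.7894,"hand": 0},
    {"dx": 0.78,"dy": -0.58,"spin": -0.7894,"hand": 0},
    {"dx": 0.78,"dy": -0.58,"spin": -0.7894,"hand": 0},
    {"dx": 0.78,"dy": -0.58,"spin": -0.7894,"hand": 0},
    {"dx": 0.78,"dy": -0.58,"spin": -0.7894,"hand": 0},
    {"dx": 0.78,"dy": -0.58,"spin": -0.7894,"hand": 0},
    {"dx": 0.78,"dy": -0.58,"spin": -0.7894,"hand": 0},
    {"dx": 0.78,"dy": -0.58,"spin": -0.7894,"hand": 0}
  ]
}}

```text
invalid input
```

Request:
{"method": "apply_moves", "body": {
  "commands": [
    {"dx": 0.78,"dy": -0.58,"dz": 0,"spin": -0.789,"hand": 0},
    {"dx": 0.78,"dy": -0.58,"dz": 0,"spin": -0.789,"hand": 0},
    {"dx": 0.78,"dy": -0.58,"dz": 0,"spin": -0.789,"hand": 0},
    {"dx": 0.78,"dy": -0.58,"dz": 0,"spin": -0.789,"hand": 0},
    {"dx": 0.78,"dy": -0.58,"dz": 0,"spin": -0.789,"hand": 0},
    {"dx": 0.78,"dy": -0.58,"dz": 0,"spin": -0.789,"hand": 0},
    {"dx": 0.78,"dy": -0.58,"dz": 0,"spin": -0.789,"hand": 0},
    {"dx": 0.78,"dy": -0.58,"dz": 0,"spin": -0.789,"hand": 0},
    {"dx": 0.78,"dy": -0.58,"dz": 0,"spin": -0.789,"hand": 0},
    {"dx": 0.78,"dy": -0.58,"dz": 0,"spin": -0.789,"hand": 0},
    {"dx": 0.78,"dy": -0.58,"dz": 0,"spin": -0.789,"hand": 0}
  ]
}}

```text
clock: 2.0
tool_pos: [0.3983, -0.1996, 0.3039]
tcp_rot: [0.0, 0.708, 0.706, -0.0]
contact_force: [0.3, 0.6, -1.4]
gripper_width: 1.0
gripper_force: 0.0
```

Request:
{"method": "apply_moves", "body": {
  "commands": [
    {"dx": 1,"dy": 0.1,"dz": 0,"spin": 0,"hand": 0},
    {"dx": 1,"dy": 0.1,"dz": 0,"spin": 0,"hand": 0},
    {"dx": 1,"dy": 0.1,"dz": 0,"spin": 0,"hand": 0},
    {"dx": 1,"dy": 0.1,"dz": 0,"spin": 0,"hand": 0},
    {"dx": 1,"dy": 0.1,"dz": 0,"spin": 0,"hand": 0},
    {"dx": 1,"dy": 0.1,"dz": 0,"spin": 0,"hand": 0},
    {"dx": 1,"dy": 0.1,"dz": 0,"spin": 0,"hand": 0},
    {"dx": 1,"dy": 0.1,"dz": 0,"spin": 0,"hand": 0},
    {"dx": 1,"dy": 0.1,"dz": 0,"spin": 0,"hand": 0},
    {"dx": 1,"dy": 0.1,"dz": 0,"spin": 0,"hand": 0}
  ]
}}

```text
clock: 3.0
tool_pos: [0.4387, 0.2006, 0.3036]
tcp_rot: [0.0, 0.707, 0.707, -0.0]
contact_force: [-0.2, 0.1, 0.2]
gripper_width: 0.996
gripper_force: 0.0
```

Request:
{"method": "apply_moves", "body": {
  "commands": [
    {"dx": 0.366,"dy": 0,"dz": 0.425,"spin": 0,"hand": 0},
    {"dx": 0.366,"dy": 0,"dz": 0.425,"spin": 0,"hand": 0},
    {"dx": 0.366,"dy": 0,"dz": 0.425,"spin": 0,"hand": 0},
    {"dx": 0.366,"dy": 0,"dz": 0.425,"spin": 0,"hand": 0},
    {"dx": 0.366,"dy": 0,"dz": 0.425,"spin": 0,"hand": 0},
    {"dx": 0.366,"dy": 0,"dz": 0.425,"spin": 0,"hand": 0}
  ]
}}

```text
clock: 3.6
tool_pos: [0.4379, 0.3453, 0.1309]
tcp_rot: [-0.001, 0.708, 0.706, -0.003]
contact_force: [0.2, -0.6, 0.1]
gripper_width: 1.003
gripper_force: 0.0
```

Run:
```python
from h import *
im,d=bot.snapshot("side"); P=cloud("side",d); P[d==0]=9
m=(abs(P[...,1]-.345)<.03)&(abs(P[...,0]-.44)<.08)&(P[...,2]>.032)&(P[...,2]<.13); Q=P[m]
for s in(-1,1):
    q=Q[(Q[:,0]-.44)*s>.0]; print(s,len(q),"zmin",np.percentile(q[:,2],[0,2,5,20]).round(4),"x",q[:,0].min(),q[:,0].max(), "y",q[:,1].min(),q[:,1].max())
print(bot.get_obs()["tool_pos"])
save("s1.png",im[180:360,180:420],2.5)
```

```text
-1 148 zmin [0.0713 0.0769 0.082  0.0929] x 0.36252290484777966 0.3987167225217812 y 0.33550686541654906 0.3593322071524078
1 144 zmin [0.0708 0.074  0.0759 0.087 ] x 0.4688158310060104 0.5101344375996291 y 0.3325356606477292 0.35864900624449897
[0.43868673 0.34488462 0.13259018]
```

View pics/s1.png

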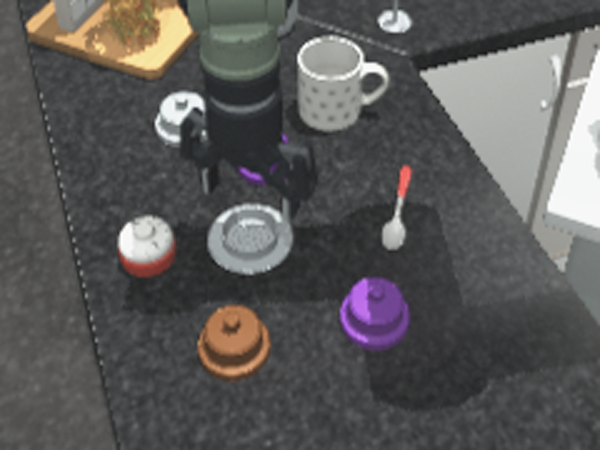

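Request:
{"method": "apply_moves", "body": {
  "commands": [
    {"dx": 0.002,"dy": 0.004,"dz": 0.06,"spin": 0,"hand": 0},
    {"dx": 0.002,"dy": 0.004,"dz": 0.129,"spin": 0,"hand": 0},
    {"dx": 0.002,"dy": 0.004,"dz": 0.129,"spin": 0,"hand": 0},
    {"dx": 0.002,"dy": 0.004,"dz": 0.129,"spin": 0,"hand": 30},
    {"dx": 0.002,"dy": 0.004,"dz": 0.129,"spin": 0,"hand": 60},
    {"dx": 0.002,"dy": 0.004,"dz": 0.129,"spin": 0,"hand": 90},
    {"dx": 0.002,"dy": 0.004,"dz": 0.129,"spin": 0,"hand": 120},
    {"dx": 0.002,"dy": 0.004,"dz": 0.129,"spin": 0,"hand": 255},
    {"dx": 0.002,"dy": 0.004,"dz": 0.129,"spin": 0,"hand": 255},
    {"dx": 0.002,"dy": 0.004,"dz": 0.129,"spin": 0,"hand": 255},
    {"dx": 0.002,"dy": 0.004,"dz": 0.129,"spin": 0,"hand": 255}
  ]
}}

```text
clock: 4.75
tool_pos: [0.4418, 0.3479, 0.0848]
tcp_rot: [0.001, 0.707, 0.707, 0.002]
contact_force: [-0.4, -2.6, 7.6]
gripper_width: 0.702
gripper_force: 64.3
```

Request:
{"method": "apply_moves", "body": {
  "commands": [
    {"dx": 0,"dy": 0,"dz": -0.05,"spin": 0,"hand": 255},
    {"dx": 0,"dy": 0,"dz": -0.15,"spin": 0,"hand": 255},
    {"dx": 0,"dy": 0,"dz": -0.3,"spin": 0,"hand": 255},
    {"dx": 0,"dy": 0,"dz": -0.3,"spin": 0,"hand": 255},
    {"dx": 0,"dy": 0,"dz": -0.3,"spin": 0,"hand": 255},
    {"dx": 0,"dy": 0,"dz": -0.3,"spin": 0,"hand": 255}
  ]
}}

```text
clock: 5.35
tool_pos: [0.4399, 0.3474, 0.202]
tcp_rot: [-0.0, 0.707, 0.707, -0.0]
contact_force: [0.6, -0.1, -1.4]
gripper_width: 0.703
gripper_force: 65.7
```

Run:
```python
from h import *
for i in range(2):
  o=bot.get_obs(); print(o["tool_pos"],o["contact_force"],o["gripper_width"],o["gripper_force"])
  im,d=bot.snapshot("side")
P=cloud("side",d); P[d==0]=9
print(band("near",P,(.441,.346),.056,.08,.16))
m=(np.hypot(P[...,0]-.441,P[...,1]-.346)<.06)&(P[...,2]>.09)&(P[...,2]<.18);Q=P[m]
print(np.histogram(Q[:,2],bins=np.arange(.09,.18,.004)))
save("s2.png",im[140:320,180:420],2.5)
```

```text
[0.43994076 0.34744777 0.20202714] [ 0.57214063 -0.06711288 -1.40405479] 0.7027930201774731 65.73086358548608
[0.43949568 0.347145   0.20111967] [ 0.44821819 -0.36411214 -1.17390242] 0.7047153213666825 65.72800731511961
('near', 739, 'mean', array([0.4386, 0.3528, 0.1313]), 'enc', array([0.4381, 0.3438, 0.0478]), 'fit', array([0.4363, 0.3503, 0.0319]))
(array([  0,   0,   0,   0,   0,   0,   0,   0, 258, 225,  40,  60,  51,
        41,  18,  19,  18,  20,  13,  16,  20,  16]), array([0.09 , 0.094, 0.098, 0.102, 0.106, 0.11 , 0.114, 0.118, 0.122,
       0.126, 0.13 , 0.134, 0.138, 0.142, 0.146, 0.15 , 0.154, 0.158,
       0.162, 0.166, 0.17 , 0.174, 0.178]))
```

View pics/s2.png

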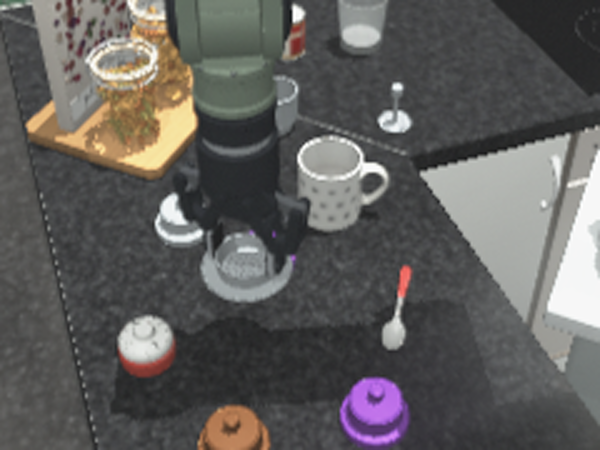

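Request:
{"method": "apply_moves", "body": {
  "commands": [
    {"dx": -0.578,"dy": 0.015,"dz": -0.05,"spin": 0,"hand": 255},
    {"dx": -0.578,"dy": 0.015,"dz": -0.05,"spin": 0,"hand": 255},
    {"dx": -0.578,"dy": 0.015,"dz": -0.05,"spin": 0,"hand": 255},
    {"dx": -0.578,"dy": 0.015,"dz": -0.05,"spin": 0,"hand": 255},
    {"dx": -0.578,"dy": 0.015,"dz": -0.05,"spin": 0,"hand": 255},
    {"dx": -0.578,"dy": 0.015,"dz": 0,"spin": 0,"hand": 255},
    {"dx": -0.578,"dy": 0.015,"dz": 0,"spin": 0,"hand": 255},
    {"dx": -0.578,"dy": 0.015,"dz": 0,"spin": 0,"hand": 255},
    {"dx": -0.578,"dy": 0.015,"dz": 0,"spin": 0,"hand": 255}
  ]
}}

```text
clock: 6.35
tool_pos: [0.446, 0.1171, 0.2021]
tcp_rot: [-0.0, 0.707, 0.707, -0.0]
contact_force: [-0.4, -0.4, -0.5]
gripper_width: 0.705
gripper_force: 65.7
```

Run:
```python
from h import *
for n in ("side","top"):
  o=bot.get_obs(); print(o["tool_pos"],o["contact_force"])
  im,d=bot.snapshot(n)
  P=cloud(n,d); P[d==0]=9
  m=(np.hypot(P[...,0]-.445,P[...,1]-.115)<.056)&(P[...,2]>.11)&(P[...,2]<.14);Q=P[m]
  print(np.histogram(Q[:,2],bins=np.arange(.11,.14,.003)))
  print(band("fl",P,(.445,.115),.056,.119,.131))
  print(band("mug side",P,(.445,.115),.05,.03,.095))
  if n=="side": save("s3.png",im[130:290,220:420],3)
```

```text
[0.4460185  0.1171184  0.20211761] [-0.38473416 -0.40465175 -0.52687731]
(array([  0,   0,   0,   0,  24, 206,  69,  32,  33,  29]), array([0.11 , 0.113, 0.116, 0.119, 0.122, 0.125, 0.128, 0.131, 0.134,
       0.137, 0.14 ]))
('fl', 299, 'mean', array([0.4436, 0.1242, 0.1269]), 'enc', array([0.4443, 0.1162, 0.0471]), 'fit', array([0.4426, 0.1235, 0.0321]))
('mug side', 543, 'mean', array([0.4375, 0.1262, 0.0604]), 'enc', array([0.4396, 0.1135, 0.0441]), 'fit', array([0.4437, 0.1139, 0.0386]))
[0.44622312 0.11722707 0.20235911] [-0.53155332  0.26732525 -0.85111949]
(array([0, 0, 0, 0, 0, 0, 0, 0, 0, 0]), array([0.11 , 0.113, 0.116, 0.119, 0.122, 0.125, 0.128, 0.131, 0.134,
       0.137, 0.14 ]))
('fl', 0)
('mug side', 0)
```

View pics/s3.png

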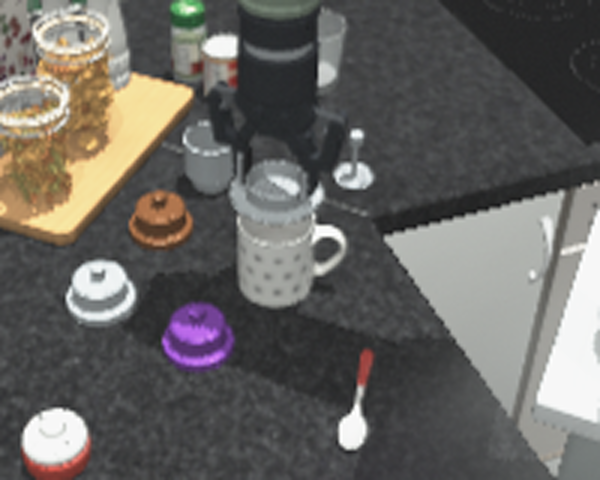

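Request:
{"method": "apply_moves", "body": {
  "commands": [
    {"dx": -0.006,"dy": 0,"dz": 0,"spin": 0,"hand": 255},
    {"dx": -0.006,"dy": 0,"dz": 0.03,"spin": 0,"hand": 255},
    {"dx": -0.006,"dy": 0,"dz": 0.06,"spin": 0,"hand": 255},
    {"dx": -0.006,"dy": 0,"dz": 0.072,"spin": 0,"hand": 255},
    {"dx": -0.006,"dy": 0,"dz": 0.076,"spin": 0,"hand": 255},
    {"dx": -0.006,"dy": 0,"dz": 0.079,"spin": 0,"hand": 255},
    {"dx": -0.006,"dy": 0,"dz": 0.079,"spin": 0,"hand": 255},
    {"dx": -0.006,"dy": 0,"dz": 0.079,"spin": 0,"hand": 255}
  ]
}}

```text
clock: 7.25
tool_pos: [0.4465, 0.1142, 0.1711]
tcp_rot: [0.0, 0.707, 0.707, 0.0]
contact_force: [-0.4, -0.0, -1.4]
gripper_width: 0.704
gripper_force: 65.7
```

Request:
{"method": "apply_moves", "body": {
  "commands": [
    {"dx": 0,"dy": 0,"dz": 0.0025,"spin": 0,"hand": 255},
    {"dx": 0,"dy": 0,"dz": 0.004,"spin": 0,"hand": 255},
    {"dx": 0,"dy": 0,"dz": 0.004,"spin": 0,"hand": 255}
  ]
}}

```text
clock: 7.55
tool_pos: [0.4464, 0.1142, 0.1694]
tcp_rot: [0.0, 0.707, 0.707, 0.0]
contact_force: [0.3, -0.2, 2.6]
gripper_width: 0.707
gripper_force: 66.1
```

Request:
{"method": "apply_moves", "body": {
  "commands": [
    {"dx": 0,"dy": 0,"dz": 0,"spin": 0,"hand": 60},
    {"dx": 0,"dy": 0,"dz": 0,"spin": 0,"hand": 30},
    {"dx": 0,"dy": 0,"dz": 0,"spin": 0,"hand": 0},
    {"dx": 0,"dy": 0,"dz": 0,"spin": 0,"hand": 0},
    {"dx": 0,"dy": 0,"dz": -0.1,"spin": 0,"hand": 0},
    {"dx": 0,"dy": 0,"dz": -0.225,"spin": 0,"hand": 0},
    {"dx": 0,"dy": 0,"dz": -0.225,"spin": 0,"hand": 0},
    {"dx": 0,"dy": 0,"dz": -0.225,"spin": 0,"hand": 0}
  ]
}}

```text
clock: 8.35
tool_pos: [0.4469, 0.1142, 0.2602]
tcp_rot: [0.001, 0.707, 0.707, 0.001]
contact_force: [0.4, 0.4, -0.8]
gripper_width: 0.996
gripper_force: 0.0
```

Request:
{"method": "apply_moves", "body": {
  "commands": [
    {"dx": -0.325,"dy": 0.346,"dz": 0,"spin": 0,"hand": 0},
    {"dx": -0.325,"dy": 0.346,"dz": 0,"spin": 0,"hand": 0},
    {"dx": -0.325,"dy": 0.346,"dz": 0,"spin": 0,"hand": 0},
    {"dx": -0.325,"dy": 0.346,"dz": 0,"spin": 0,"hand": 0},
    {"dx": -0.325,"dy": 0.346,"dz": 0.1,"spin": 0,"hand": 0},
    {"dx": -0.325,"dy": 0.346,"dz": 0.1,"spin": 0,"hand": 0}
  ]
}}

```text
clock: 8.95
tool_pos: [0.5813, -0.0165, 0.2128]
tcp_rot: [-0.005, 0.708, 0.706, -0.003]
contact_force: [-1.5, 1.0, -0.6]
gripper_width: 1.004
gripper_force: 0.0
```

Run:
```python
from h import *
print(bot.get_obs()["tool_pos"])
for n in ("side","top"):
  im,d=bot.snapshot(n)
  P=cloud(n,d); P[d==0]=9
  print(band("fl",P,(.445,.115),.052,.088,.099))
  print(band("ring",P,(.445,.115),.04,.106,.118))
  print(band("mug side",P,(.445,.115),.047,.03,.08))
  print(band("chamber rim",P,(.586,-.016),.037,.055,.075))
  if n=="side": save("s4.png",im[130:290,220:420],3)
```

```text
[ 0.58126293 -0.01653915  0.21275076]
('fl', 344, 'mean', array([0.4428, 0.1174, 0.0943]), 'enc', array([0.4441, 0.112 , 0.0487]), 'fit', array([0.4429, 0.1165, 0.0338]))
('ring', 73, 'mean', array([0.4446, 0.1113, 0.1093]), 'enc', array([0.4456, 0.1105, 0.033 ]), 'fit', array([0.4455, 0.1117, 0.03  ]))
('mug side', 301, 'mean', array([0.4326, 0.1411, 0.0559]), 'enc', array([0.4391, 0.1185, 0.0421]), 'fit', array([0.4445, 0.1129, 0.0396]))
('chamber rim', 109, 'mean', array([ 0.5844, -0.0161,  0.0614]), 'enc', array([ 0.5849, -0.0186,  0.0345]), 'fit', array([ 0.585 , -0.0173,  0.0303]))
('fl', 914, 'mean', array([0.4473, 0.1136, 0.0933]), 'enc', array([0.448 , 0.1137, 0.0471]), 'fit', array([0.4476, 0.1135, 0.0336]))
('ring', 75, 'mean', array([0.4498, 0.1134, 0.1096]), 'enc', array([0.4479, 0.1135, 0.031 ]), 'fit', array([0.4476, 0.1136, 0.0295]))
('mug side', 4)
('chamber rim', 18, 'mean', array([0.5907, 0.0119, 0.0644]), 'enc', array([0.591 , 0.0092, 0.0192]), 'fit', array([ 0.5868, -0.0173,  0.0322]))
```

View pics/s4.png

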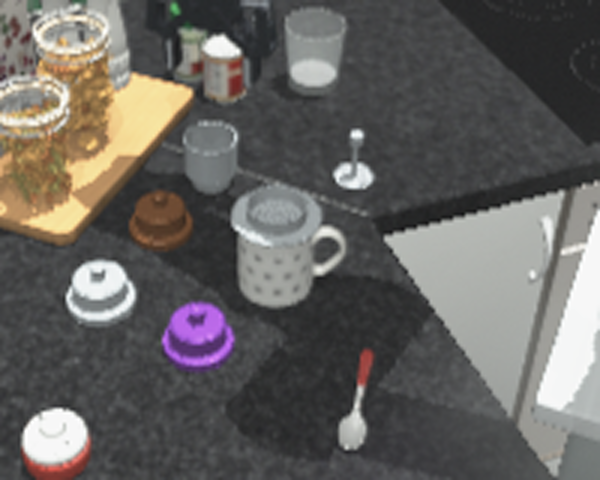

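The plate lies level with its spigot in the mouth. Next is the chamber.

Request:
{"method": "apply_moves", "body": {
  "commands": [
    {"dx": 0,"dy": 0,"dz": 0.1,"spin": 0,"hand": 0},
    {"dx": 0,"dy": 0,"dz": 0.2,"spin": 0,"hand": 0},
    {"dx": 0,"dy": 0,"dz": 0.27,"spin": 0,"hand": 0},
    {"dx": 0,"dy": 0,"dz": 0.28,"spin": 0,"hand": 0},
    {"dx": 0,"dy": 0,"dz": 0.28,"spin": 0,"hand": 0},
    {"dx": 0,"dy": 0,"dz": 0.28,"spin": 0,"hand": 30},
    {"dx": 0,"dy": 0,"dz": 0.28,"spin": 0,"hand": 60},
    {"dx": 0,"dy": 0,"dz": 0.28,"spin": 0,"hand": 90},
    {"dx": 0,"dy": 0,"dz": 0.28,"spin": 0,"hand": 255},
    {"dx": 0,"dy": 0,"dz": 0.28,"spin": 0,"hand": 255},
    {"dx": 0,"dy": 0,"dz": 0.28,"spin": 0,"hand": 255},
    {"dx": 0,"dy": 0,"dz": 0.28,"spin": 0,"hand": 255}
  ]
}}

```text
clock: 10.25
tool_pos: [0.5859, -0.016, 0.1098]
tcp_rot: [0.001, 0.707, 0.707, 0.001]
contact_force: [-1.4, 0.3, 8.2]
gripper_width: 0.725
gripper_force: 64.1
```

Request:
{"method": "apply_moves", "body": {
  "commands": [
    {"dx": 0,"dy": 0,"dz": -0.06,"spin": 0,"hand": 255},
    {"dx": 0,"dy": 0,"dz": -0.18,"spin": 0,"hand": 255},
    {"dx": 0,"dy": 0,"dz": -0.3,"spin": 0,"hand": 255},
    {"dx": 0,"dy": 0,"dz": -0.36,"spin": 0,"hand": 255},
    {"dx": 0.1,"dy": -0.108,"dz": -0.36,"spin": 0,"hand": 255},
    {"dx": 0.2,"dy": -0.216,"dz": -0.36,"spin": 0,"hand": 255},
    {"dx": 0.3,"dy": -0.324,"dz": -0.36,"spin": 0,"hand": 255},
    {"dx": 0.323,"dy": -0.349,"dz": -0.36,"spin": 0,"hand": 255},
    {"dx": 0.323,"dy": -0.349,"dz": -0.36,"spin": 0,"hand": 255},
    {"dx": 0.323,"dy": -0.349,"dz": -0.36,"spin": 0,"hand": 255},
    {"dx": 0.323,"dy": -0.349,"dz": -0.36,"spin": 0,"hand": 255}
  ]
}}

```text
clock: 11.35
tool_pos: [0.4462, 0.113, 0.2519]
tcp_rot: [0.001, 0.708, 0.707, 0.001]
contact_force: [0.0, -0.2, -0.6]
gripper_width: 0.725
gripper_force: 66.2
```

Run:
```python
from h import *
for i in range(2): print(bot.get_obs()["tool_pos"]); im,d=bot.snapshot("side")
n="side"; P=cloud(n,d); P[d==0]=9
m=(np.hypot(P[...,0]-.446,P[...,1]-.113)<.04)&(P[...,2]>.13)&(P[...,2]<.24);Q=P[m]
print(np.histogram(Q[:,2],bins=np.arange(.13,.24,.006)))
print(band("body",P,(.446,.113),.037,.172,.195))
print(band("ring",P,(.445,.115),.04,.106,.118))
save("s5.png",im[110:270,220:420],3)
```

```text
[0.44622255 0.11299211 0.25190432]
[0.44628795 0.11275722 0.25165356]
(array([ 0,  0, 17, 21,  9, 24, 46, 55, 55, 62, 75, 73, 74, 31, 15, 11, 11,
       20]), array([0.13 , 0.136, 0.142, 0.148, 0.154, 0.16 , 0.166, 0.172, 0.178,
       0.184, 0.19 , 0.196, 0.202, 0.208, 0.214, 0.22 , 0.226, 0.232,
       0.238]))
('body', 231, 'mean', array([0.4456, 0.1147, 0.184 ]), 'enc', array([0.4451, 0.1133, 0.0359]), 'fit', array([0.4453, 0.1118, 0.0303]))
('ring', 59, 'mean', array([0.4426, 0.119 , 0.109 ]), 'enc', array([0.4447, 0.111 , 0.0323]), 'fit', array([0.4455, 0.1119, 0.0297]))
```

View pics/s5.png

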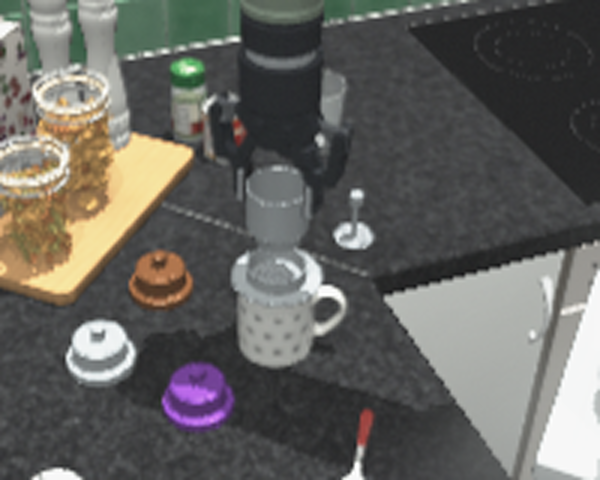

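Request:
{"method": "apply_moves", "body": {
  "commands": [
    {"dx": 0,"dy": 0,"dz": 0.04,"spin": 0,"hand": 255},
    {"dx": 0,"dy": 0,"dz": 0.08,"spin": 0,"hand": 255},
    {"dx": 0,"dy": 0,"dz": 0.1,"spin": 0,"hand": 255},
    {"dx": 0,"dy": 0,"dz": 0.11,"spin": 0,"hand": 255},
    {"dx": 0,"dy": 0,"dz": 0.114,"spin": 0,"hand": 255},
    {"dx": 0,"dy": 0,"dz": 0.114,"spin": 0,"hand": 255}
  ]
}}

```text
clock: 12.05
tool_pos: [0.4453, 0.1132, 0.2057]
tcp_rot: [0.0, 0.707, 0.707, 0.0]
contact_force: [0.3, 0.6, -1.6]
gripper_width: 0.719
gripper_force: 66.3
```

Request:
{"method": "apply_moves", "body": {
  "commands": [
    {"dx": 0,"dy": 0,"dz": 0.0025,"spin": 0,"hand": 255},
    {"dx": 0,"dy": 0,"dz": 0.004,"spin": 0,"hand": 255},
    {"dx": 0,"dy": 0,"dz": 0.004,"spin": 0,"hand": 255}
  ]
}}

```text
clock: 12.35
tool_pos: [0.4451, 0.1134, 0.2041]
tcp_rot: [0.0, 0.707, 0.707, 0.0]
contact_force: [0.3, -0.7, -1.1]
gripper_width: 0.722
gripper_force: 66.3
```

Request:
{"method": "apply_moves", "body": {
  "commands": [
    {"dx": 0,"dy": 0,"dz": 0.0025,"spin": 0,"hand": 255},
    {"dx": 0,"dy": 0,"dz": 0.003,"spin": 0,"hand": 255},
    {"dx": 0,"dy": 0,"dz": 0.003,"spin": 0,"hand": 255}
  ]
}}

```text
clock: 12.65
tool_pos: [0.4452, 0.1134, 0.2036]
tcp_rot: [0.0, 0.707, 0.707, 0.0]
contact_force: [-3.0, 0.4, 7.1]
gripper_width: 0.719
gripper_force: 67.3
```

Request:
{"method": "apply_moves", "body": {
  "commands": [
    {"dx": 0,"dy": 0,"dz": 0,"spin": 0,"hand": 60},
    {"dx": 0,"dy": 0,"dz": 0,"spin": 0,"hand": 30},
    {"dx": 0,"dy": 0,"dz": 0,"spin": 0,"hand": 0},
    {"dx": 0,"dy": 0,"dz": 0,"spin": 0,"hand": 0},
    {"dx": 0,"dy": 0,"dz": 0,"spin": 0,"hand": 0},
    {"dx": 0,"dy": 0,"dz": -0.1,"spin": 0,"hand": 0},
    {"dx": 0,"dy": 0,"dz": -0.2,"spin": 0,"hand": 0},
    {"dx": 0,"dy": 0,"dz": -0.26,"spin": 0,"hand": 0},
    {"dx": 0,"dy": 0,"dz": -0.26,"spin": 0,"hand": 0},
    {"dx": 0,"dy": 0,"dz": -0.26,"spin": 0,"hand": 0}
  ]
}}

```text
clock: 13.65
tool_pos: [0.4451, 0.1133, 0.3067]
tcp_rot: [0.0, 0.707, 0.707, 0.0]
contact_force: [-0.3, -0.3, 1.0]
gripper_width: 0.997
gripper_force: 0.0
```

Request:
{"method": "apply_moves", "body": {
  "commands": [
    {"dx": -0.515,"dy": -0.032,"dz": 0,"spin": 0,"hand": 0},
    {"dx": -0.515,"dy": -0.032,"dz": 0,"spin": 0,"hand": 0},
    {"dx": -0.515,"dy": -0.032,"dz": 0,"spin": 0,"hand": 0},
    {"dx": -0.515,"dy": -0.032,"dz": 0,"spin": 0,"hand": 0},
    {"dx": -0.515,"dy": -0.032,"dz": 0,"spin": 0,"hand": 0},
    {"dx": -0.515,"dy": -0.032,"dz": 0.2,"spin": 0,"hand": 0},
    {"dx": -0.515,"dy": -0.032,"dz": 0.32,"spin": 0,"hand": 0},
    {"dx": -0.515,"dy": -0.032,"dz": 0.32,"spin": 0,"hand": 0},
    {"dx": -0.515,"dy": -0.032,"dz": 0.32,"spin": 0,"hand": 0}
  ]
}}

```text
clock: 14.55
tool_pos: [0.4282, -0.0907, 0.1742]
tcp_rot: [-0.005, 0.707, 0.707, -0.002]
contact_force: [0.5, 0.6, 0.9]
gripper_width: 1.003
gripper_force: 0.0
```

Run:
```python
from h import *
print(bot.get_obs()["tool_pos"])
for n in("side","top"):
  im,d=bot.snapshot(n)
  P=cloud(n,d); P[d==0]=9
  print(n,band("rim",P,(.446,.113),.037,.154,.168))
  m=(np.hypot(P[...,0]-.446,P[...,1]-.113)<.04)&(P[...,2]>.13);print(np.percentile(P[m][:,2],[90,95,99]).round(4))
  print(band("flange",P,(.445,.115),.053,.088,.099))
  print(band("knob",P,(.432,-.0925),.02,.05,.07))
  if n=="side": save("s6.png",im[110:270,220:420],3)
```

```text
[ 0.42819596 -0.0907468   0.17418082]
side ('rim', 95, 'mean', array([0.4445, 0.1125, 0.1583]), 'enc', array([0.444 , 0.1123, 0.0332]), 'fit', array([0.4439, 0.1128, 0.0302]))
[0.1595 0.1607 0.1618]
('flange', 222, 'mean', array([0.439 , 0.1275, 0.0942]), 'enc', array([0.4446, 0.1114, 0.0483]), 'fit', array([0.4457, 0.1106, 0.0396]))
('knob', 24, 'mean', array([ 0.431 , -0.0917,  0.0609]), 'enc', array([ 0.432 , -0.0922,  0.0103]), 'fit', array([ 0.4312, -0.0933,  0.0065]))
top ('rim', 81, 'mean', array([0.449 , 0.1151, 0.1591]), 'enc', array([0.447 , 0.1144, 0.0316]), 'fit', array([0.4464, 0.1142, 0.0303]))
[0.1613 0.1618 0.1636]
('flange', 494, 'mean', array([0.4444, 0.1129, 0.0931]), 'enc', array([0.448 , 0.1136, 0.0471]), 'fit', array([0.4488, 0.1139, 0.0408]))
('knob', 0)
```

View pics/s6.png

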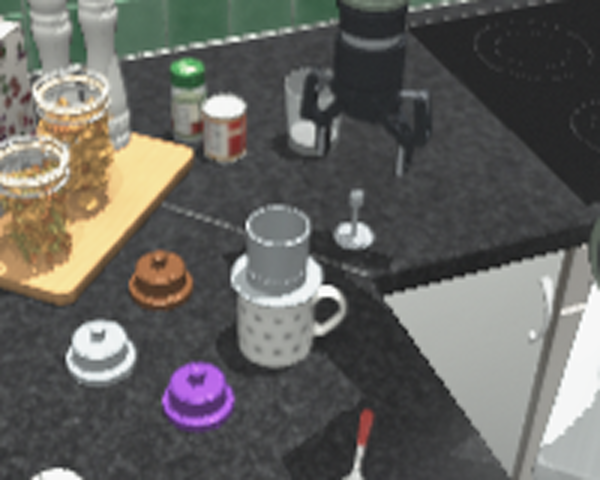

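Request:
{"method": "apply_moves", "body": {
  "commands": [
    {"dx": 0,"dy": 0,"dz": 0.05,"spin": 0,"hand": 0},
    {"dx": 0,"dy": 0,"dz": 0.1,"spin": 0,"hand": 60},
    {"dx": 0,"dy": 0,"dz": 0.14,"spin": 0,"hand": 100},
    {"dx": 0,"dy": 0,"dz": 0.14,"spin": 0,"hand": 130},
    {"dx": 0,"dy": 0,"dz": 0.14,"spin": 0,"hand": 150},
    {"dx": 0,"dy": 0,"dz": 0.14,"spin": 0,"hand": 170},
    {"dx": 0,"dy": 0,"dz": 0.14,"spin": 0,"hand": 190},
    {"dx": 0,"dy": 0,"dz": 0.14,"spin": 0,"hand": 200},
    {"dx": 0,"dy": 0,"dz": 0.14,"spin": 0,"hand": 255},
    {"dx": 0,"dy": 0,"dz": 0.14,"spin": 0,"hand": 255},
    {"dx": 0,"dy": 0,"dz": 0.14,"spin": 0,"hand": 255},
    {"dx": 0,"dy": 0,"dz": 0.14,"spin": 0,"hand": 255}
  ]
}}

```text
clock: 15.85
tool_pos: [0.4328, -0.0929, 0.1234]
tcp_rot: [0.001, 0.707, 0.707, 0.0]
contact_force: [0.2, 0.7, 7.1]
gripper_width: 0.157
gripper_force: 58.5
```

Request:
{"method": "apply_moves", "body": {
  "commands": [
    {"dx": 0,"dy": 0,"dz": -0.08,"spin": 0,"hand": 255},
    {"dx": 0,"dy": 0,"dz": -0.2,"spin": 0,"hand": 255},
    {"dx": 0,"dy": 0,"dz": -0.32,"spin": 0,"hand": 255},
    {"dx": 0,"dy": 0,"dz": -0.42,"spin": 0,"hand": 255},
    {"dx": 0,"dy": 0,"dz": -0.454,"spin": 0,"hand": 255},
    {"dx": 0.12,"dy": 0.031,"dz": -0.454,"spin": 0,"hand": 255},
    {"dx": 0.24,"dy": 0.031,"dz": -0.454,"spin": 0,"hand": 255},
    {"dx": 0.36,"dy": 0.031,"dz": -0.454,"spin": 0,"hand": 255},
    {"dx": 0.46,"dy": 0.031,"dz": -0.454,"spin": 0,"hand": 255},
    {"dx": 0.516,"dy": 0.031,"dz": -0.454,"spin": 0,"hand": 255},
    {"dx": 0.516,"dy": 0.031,"dz": -0.454,"spin": 0,"hand": 255},
    {"dx": 0.516,"dy": 0.031,"dz": -0.454,"spin": 0,"hand": 255},
    {"dx": 0.516,"dy": 0.031,"dz": -0.454,"spin": 0,"hand": 255}
  ]
}}

```text
clock: 17.15
tool_pos: [0.4445, 0.113, 0.3041]
tcp_rot: [-0.0, 0.708, 0.707, -0.0]
contact_force: [-0.5, -0.7, -1.2]
gripper_width: 0.158
gripper_force: 58.9
```

Run:
```python
from h import *
n="side"
for i in range(2): print(bot.get_obs()["tool_pos"]); im,d=bot.snapshot(n)
P=cloud(n,d); P[d==0]=9
print(n,band("rim",P,(.446,.113),.037,.154,.166))
print(band("disc",P,(.445,.113),.035,.178,.196))
save("s7.png",im[90:250,220:420],3)
```

```text
[0.44447393 0.11298474 0.30412896]
[0.44456624 0.11282618 0.3041859 ]
side ('rim', 67, 'mean', array([0.439 , 0.1239, 0.158 ]), 'enc', array([0.4435, 0.1134, 0.0326]), 'fit', array([0.4439, 0.1129, 0.0302]))
('disc', 131, 'mean', array([0.4429, 0.1123, 0.1847]), 'enc', array([0.4424, 0.111 , 0.0254]), 'fit', array([0.4435, 0.1107, 0.0175]))
```

View pics/s7.png

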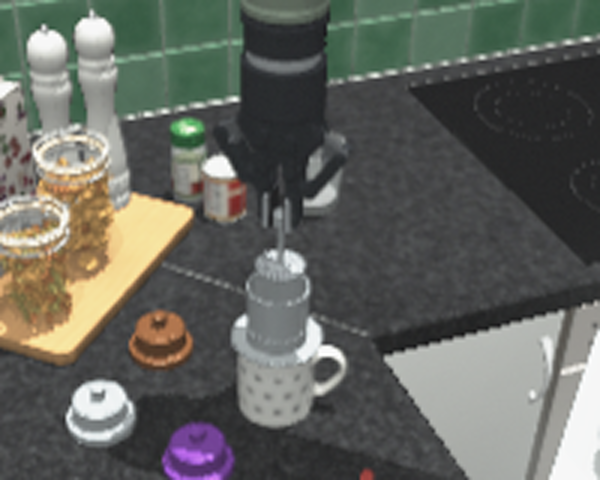

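Request:
{"method": "apply_moves", "body": {
  "commands": [
    {"dx": 0.004,"dy": 0.002,"dz": 0.02,"spin": 0,"hand": 255},
    {"dx": 0.004,"dy": 0.002,"dz": 0.05,"spin": 0,"hand": 255},
    {"dx": 0.004,"dy": 0.002,"dz": 0.09,"spin": 0,"hand": 255},
    {"dx": 0.004,"dy": 0.002,"dz": 0.13,"spin": 0,"hand": 255},
    {"dx": 0.004,"dy": 0.002,"dz": 0.155,"spin": 0,"hand": 255},
    {"dx": 0.004,"dy": 0.002,"dz": 0.163,"spin": 0,"hand": 255},
    {"dx": 0.004,"dy": 0.002,"dz": 0.163,"spin": 0,"hand": 255}
  ]
}}

```text
clock: 17.95
tool_pos: [0.4452, 0.1151, 0.2387]
tcp_rot: [-0.0, 0.707, 0.707, -0.0]
contact_force: [-0.8, -0.1, -0.8]
gripper_width: 0.154
gripper_force: 58.9
```

Request:
{"method": "apply_moves", "body": {
  "commands": [
    {"dx": 0,"dy": 0,"dz": 0.003,"spin": 0,"hand": 255},
    {"dx": 0,"dy": 0,"dz": 0.005,"spin": 0,"hand": 255},
    {"dx": 0,"dy": 0,"dz": 0.005,"spin": 0,"hand": 255}
  ]
}}

```text
clock: 18.25
tool_pos: [0.4456, 0.1154, 0.2374]
tcp_rot: [0.0, 0.707, 0.707, 0.0]
contact_force: [0.4, 0.6, -0.9]
gripper_width: 0.156
gripper_force: 58.9
```

Request:
{"method": "apply_moves", "body": {
  "commands": [
    {"dx": 0,"dy": 0,"dz": 0.002,"spin": 0,"hand": 255},
    {"dx": 0,"dy": 0,"dz": 0.003,"spin": 0,"hand": 255},
    {"dx": 0,"dy": 0,"dz": 0.003,"spin": 0,"hand": 255}
  ]
}}

```text
clock: 18.55
tool_pos: [0.4456, 0.1154, 0.2364]
tcp_rot: [0.0, 0.707, 0.707, 0.0]
contact_force: [-0.1, -0.2, 4.4]
gripper_width: 0.16
gripper_force: 59.5
```

Request:
{"method": "apply_moves", "body": {
  "commands": [
    {"dx": 0,"dy": 0,"dz": 0,"spin": 0,"hand": 180},
    {"dx": 0,"dy": 0,"dz": 0,"spin": 0,"hand": 150},
    {"dx": 0,"dy": 0,"dz": 0,"spin": 0,"hand": 100},
    {"dx": 0,"dy": 0,"dz": 0,"spin": 0,"hand": 50},
    {"dx": 0,"dy": 0,"dz": 0,"spin": 0,"hand": 0},
    {"dx": 0,"dy": 0,"dz": 0,"spin": 0,"hand": 0},
    {"dx": 0,"dy": 0,"dz": -0.08,"spin": 0,"hand": 0},
    {"dx": 0,"dy": 0,"dz": -0.16,"spin": 0,"hand": 0},
    {"dx": 0,"dy": 0,"dz": -0.2,"spin": 0,"hand": 0},
    {"dx": 0,"dy": 0,"dz": -0.2,"spin": 0,"hand": 0}
  ]
}}

```text
clock: 19.55
tool_pos: [0.4467, 0.1155, 0.3182]
tcp_rot: [0.002, 0.707, 0.707, 0.002]
contact_force: [-0.4, -0.4, -0.4]
gripper_width: 0.997
gripper_force: 0.0
```

Request:
{"method": "apply_moves", "body": {
  "commands": [
    {"dx": 0.254,"dy": 0.386,"dz": 0,"spin": 0,"hand": 0},
    {"dx": 0.254,"dy": 0.386,"dz": 0,"spin": 0,"hand": 0},
    {"dx": 0.254,"dy": 0.386,"dz": 0,"spin": 0,"hand": 0},
    {"dx": 0.254,"dy": 0.386,"dz": 0,"spin": 0,"hand": 0},
    {"dx": 0.254,"dy": 0.386,"dz": 0.12,"spin": 0,"hand": 0},
    {"dx": 0.254,"dy": 0.386,"dz": 0.24,"spin": 0,"hand": 0},
    {"dx": 0.254,"dy": 0.386,"dz": 0.366,"spin": 0,"hand": 0},
    {"dx": 0.254,"dy": 0.386,"dz": 0.366,"spin": 0,"hand": 0},
    {"dx": 0.254,"dy": 0.386,"dz": 0.366,"spin": 0,"hand": 0}
  ]
}}

```text
clock: 20.45
tool_pos: [0.5989, 0.2166, 0.1685]
tcp_rot: [-0.001, 0.707, 0.707, -0.002]
contact_force: [0.3, 0.1, 0.6]
gripper_width: 0.999
gripper_force: 0.0
```

Run:
```python
from h import *
print(bot.get_obs()["tool_pos"])
for n in("side","top"):
  im,d=bot.snapshot(n)
  P=cloud(n,d); P[d==0]=9
  print(n,band("rim",P,(.446,.113),.037,.154,.166))
  print(band("knob",P,(.446,.113),.025,.17,.19))
  print(band("lidknob",P,(.6,.217),.02,.045,.06))
  if n=="side": save("s8.png",im[110:270,200:400],3)
```

```text
[0.59890802 0.21659356 0.16851156]
side ('rim', 86, 'mean', array([0.4421, 0.1151, 0.1583]), 'enc', array([0.4442, 0.1112, 0.0338]), 'fit', array([0.444 , 0.1126, 0.0298]))
('knob', 25, 'mean', array([0.4437, 0.1156, 0.1769]), 'enc', array([0.4446, 0.1135, 0.009 ]), 'fit', array([0.4446, 0.1139, 0.0065]))
('lidknob', 19, 'mean', array([0.5983, 0.2169, 0.0514]), 'enc', array([0.5997, 0.2156, 0.0088]), 'fit', array([0.5994, 0.2159, 0.0057]))
top ('rim', 56, 'mean', array([0.4519, 0.1044, 0.1596]), 'enc', array([0.4468, 0.1144, 0.0316]), 'fit', array([0.4464, 0.1142, 0.0303]))
('knob', 37, 'mean', array([0.4469, 0.1148, 0.1783]), 'enc', array([0.4473, 0.1145, 0.0082]), 'fit', array([0.4471, 0.1147, 0.0057]))
('lidknob', 0)
```

View pics/s8.png

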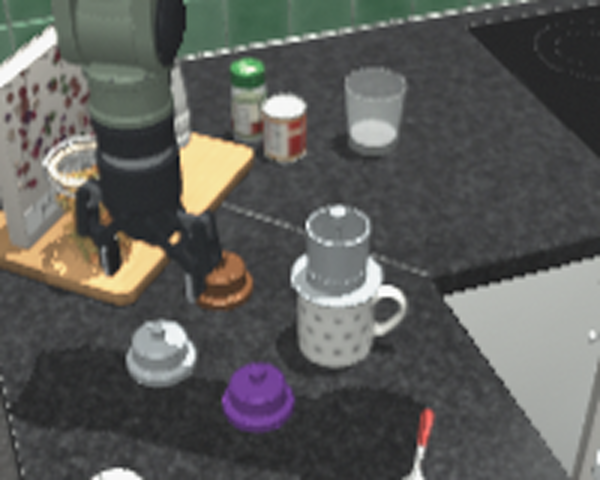

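The press stands on the chamber floor, with its knob top at 0.178. Next is the steel lid, gripped by its knob.

Request:
{"method": "apply_moves", "body": {
  "commands": [
    {"dx": 0,"dy": 0,"dz": 0,"spin": 0,"hand": 60},
    {"dx": 0,"dy": 0,"dz": 0,"spin": 0,"hand": 100},
    {"dx": 0,"dy": 0,"dz": 0.05,"spin": 0,"hand": 100},
    {"dx": 0,"dy": 0,"dz": 0.1,"spin": 0,"hand": 100},
    {"dx": 0,"dy": 0,"dz": 0.145,"spin": 0,"hand": 100},
    {"dx": 0,"dy": 0,"dz": 0.145,"spin": 0,"hand": 130},
    {"dx": 0,"dy": 0,"dz": 0.145,"spin": 0,"hand": 160},
    {"dx": 0,"dy": 0,"dz": 0.145,"spin": 0,"hand": 180},
    {"dx": 0,"dy": 0,"dz": 0.145,"spin": 0,"hand": 200},
    {"dx": 0,"dy": 0,"dz": 0.145,"spin": 0,"hand": 255},
    {"dx": 0,"dy": 0,"dz": 0.145,"spin": 0,"hand": 255},
    {"dx": 0,"dy": 0,"dz": 0.145,"spin": 0,"hand": 255}
  ]
}}

```text
clock: 21.75
tool_pos: [0.6007, 0.217, 0.1131]
tcp_rot: [0.001, 0.707, 0.707, 0.001]
contact_force: [-0.6, -0.3, 5.5]
gripper_width: 0.148
gripper_force: 58.5
```

Request:
{"method": "apply_moves", "body": {
  "commands": [
    {"dx": 0,"dy": 0,"dz": -0.08,"spin": 0,"hand": 255},
    {"dx": 0,"dy": 0,"dz": -0.2,"spin": 0,"hand": 255},
    {"dx": 0,"dy": 0,"dz": -0.32,"spin": 0,"hand": 255},
    {"dx": 0,"dy": 0,"dz": -0.44,"spin": 0,"hand": 255},
    {"dx": 0,"dy": 0,"dz": -0.505,"spin": 0,"hand": 255},
    {"dx": -0.06,"dy": -0.09,"dz": -0.505,"spin": 0,"hand": 255},
    {"dx": -0.12,"dy": -0.18,"dz": -0.505,"spin": 0,"hand": 255},
    {"dx": -0.18,"dy": -0.27,"dz": -0.505,"spin": 0,"hand": 255},
    {"dx": -0.24,"dy": -0.36,"dz": -0.505,"spin": 0,"hand": 255},
    {"dx": -0.258,"dy": -0.389,"dz": -0.505,"spin": 0,"hand": 255},
    {"dx": -0.258,"dy": -0.389,"dz": -0.505,"spin": 0,"hand": 255},
    {"dx": -0.258,"dy": -0.389,"dz": -0.505,"spin": 0,"hand": 255},
    {"dx": -0.258,"dy": -0.389,"dz": -0.505,"spin": 0,"hand": 255}
  ]
}}

```text
clock: 23.05
tool_pos: [0.4456, 0.1142, 0.3137]
tcp_rot: [0.0, 0.707, 0.707, 0.001]
contact_force: [-0.4, 0.6, -1.0]
gripper_width: 0.154
gripper_force: 58.9
```

Run:
```python
from h import *
n="side"
for i in range(2): print(bot.get_obs()["tool_pos"]); im,d=bot.snapshot(n)
P=cloud(n,d); P[d==0]=9
print(band("body",P,(.446,.113),.037,.12,.158))
m=(np.hypot(P[...,0]-.445,P[...,1]-.113)<.045)&(P[...,2]>.18)&(P[...,2]<.26);Q=P[m]
print(np.histogram(Q[:,2],bins=np.arange(.18,.26,.004)))
print(band("skirt",P,(.445,.113),.045,.19,.217))
print(band("dome",P,(.445,.113),.045,.216,.232))
save("s9.png",im[90:250,220:420],3)
```

```text
[0.445575   0.1142448  0.31371019]
[0.445437   0.11425083 0.31350057]
('body', 343, 'mean', array([0.4423, 0.1173, 0.1398]), 'enc', array([0.4444, 0.1136, 0.034 ]), 'fit', array([0.4441, 0.1125, 0.0296]))
(array([ 0,  0,  0,  0,  1, 21, 25, 49, 73, 15, 28, 21, 24, 54, 77,  5, 13,
       10, 27, 15]), array([0.18 , 0.184, 0.188, 0.192, 0.196, 0.2  , 0.204, 0.208, 0.212,
       0.216, 0.22 , 0.224, 0.228, 0.232, 0.236, 0.24 , 0.244, 0.248,
       0.252, 0.256, 0.26 ]))
('skirt', 170, 'mean', array([0.4365, 0.1337, 0.2101]), 'enc', array([0.4437, 0.1132, 0.0369]), 'fit', array([0.444 , 0.1142, 0.032 ]))
('dome', 88, 'mean', array([0.4358, 0.1321, 0.2244]), 'enc', array([0.4407, 0.1206, 0.0273]), 'fit', array([0.4443, 0.1129, 0.0274]))
```

View pics/s9.png

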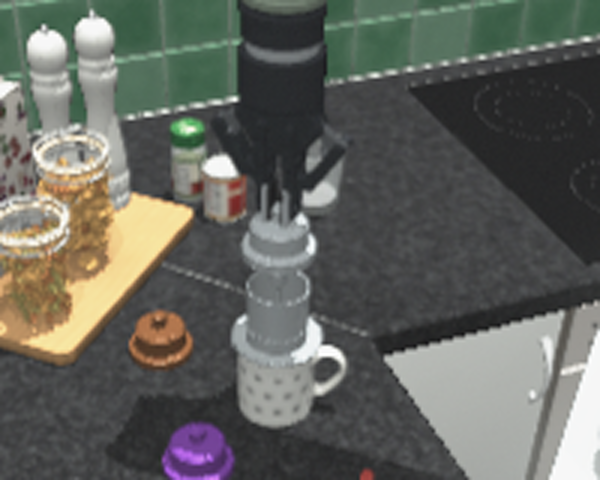

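Request:
{"method": "apply_moves", "body": {
  "commands": [
    {"dx": -0.001,"dy": 0,"dz": 0.03,"spin": 0,"hand": 255},
    {"dx": -0.001,"dy": 0,"dz": 0.06,"spin": 0,"hand": 255},
    {"dx": -0.001,"dy": 0,"dz": 0.085,"spin": 0,"hand": 255},
    {"dx": -0.001,"dy": 0,"dz": 0.1,"spin": 0,"hand": 255},
    {"dx": -0.001,"dy": 0,"dz": 0.11,"spin": 0,"hand": 255},
    {"dx": -0.001,"dy": 0,"dz": 0.117,"spin": 0,"hand": 255},
    {"dx": -0.001,"dy": 0,"dz": 0.117,"spin": 0,"hand": 255}
  ]
}}

```text
clock: 23.85
tool_pos: [0.4442, 0.1134, 0.2666]
tcp_rot: [-0.0, 0.707, 0.707, -0.0]
contact_force: [-0.4, -0.3, -1.2]
gripper_width: 0.151
gripper_force: 58.8
```

Request:
{"method": "apply_moves", "body": {
  "commands": [
    {"dx": 0,"dy": 0,"dz": 0.003,"spin": 0,"hand": 255},
    {"dx": 0,"dy": 0,"dz": 0.005,"spin": 0,"hand": 255},
    {"dx": 0,"dy": 0,"dz": 0.005,"spin": 0,"hand": 255}
  ]
}}

```text
clock: 24.15
tool_pos: [0.4442, 0.1133, 0.2648]
tcp_rot: [0.0, 0.707, 0.707, 0.0]
contact_force: [0.4, 1.2, -1.1]
gripper_width: 0.154
gripper_force: 58.8
```

Request:
{"method": "apply_moves", "body": {
  "commands": [
    {"dx": 0,"dy": 0,"dz": 0.002,"spin": 0,"hand": 255},
    {"dx": 0,"dy": 0,"dz": 0.0035,"spin": 0,"hand": 255},
    {"dx": 0,"dy": 0,"dz": 0.0035,"spin": 0,"hand": 255}
  ]
}}

```text
clock: 24.45
tool_pos: [0.4446, 0.1133, 0.264]
tcp_rot: [0.0, 0.707, 0.707, 0.0]
contact_force: [0.2, -0.7, 4.2]
gripper_width: 0.153
gripper_force: 59.4
```

Request:
{"method": "apply_moves", "body": {
  "commands": [
    {"dx": 0,"dy": 0,"dz": 0,"spin": 0,"hand": 180},
    {"dx": 0,"dy": 0,"dz": 0,"spin": 0,"hand": 150},
    {"dx": 0,"dy": 0,"dz": 0,"spin": 0,"hand": 100},
    {"dx": 0,"dy": 0,"dz": 0,"spin": 0,"hand": 50},
    {"dx": 0,"dy": 0,"dz": 0,"spin": 0,"hand": 0},
    {"dx": 0,"dy": 0,"dz": -0.05,"spin": 0,"hand": 0},
    {"dx": 0,"dy": 0,"dz": -0.15,"spin": 0,"hand": 0},
    {"dx": 0,"dy": 0,"dz": -0.25,"spin": 0,"hand": 0},
    {"dx": -0.15,"dy": 0,"dz": -0.25,"spin": 0,"hand": 0},
    {"dx": -0.3,"dy": 0,"dz": -0.25,"spin": 0,"hand": 0},
    {"dx": -0.45,"dy": 0,"dz": -0.25,"spin": 0,"hand": 0},
    {"dx": -0.45,"dy": 0,"dz": -0.25,"spin": 0,"hand": 0},
    {"dx": -0.45,"dy": 0,"dz": -0.25,"spin": 0,"hand": 0}
  ]
}}

```text
clock: 25.75
tool_pos: [0.4442, -0.0698, 0.3632]
tcp_rot: [0.0, 0.709, 0.705, -0.0]
contact_force: [0.4, 0.5, -0.6]
gripper_width: 0.995
gripper_force: 0.0
```

Run:
```python
from h import *
for n in("side","top"):
  im,d=bot.snapshot(n)
  P=cloud(n,d); P[d==0]=9
  print(n,band("flange",P,(.446,.113),.052,.088,.099))
  print(band("body",P,(.446,.113),.037,.12,.148))
  print(band("lid shoulder",P,(.446,.113),.045,.157,.168))
  print(band("lid knob",P,(.446,.113),.02,.194,.215))
  if n=="side": save("s10.png",im[110:270,220:420],3)
```

```text
side ('flange', 221, 'mean', array([0.4388, 0.1277, 0.094 ]), 'enc', array([0.4439, 0.1115, 0.0481]), 'fit', array([0.4455, 0.1111, 0.0396]))
('body', 144, 'mean', array([0.4351, 0.1343, 0.1333]), 'enc', array([0.4422, 0.1169, 0.0305]), 'fit', array([0.4442, 0.1123, 0.0301]))
('lid shoulder', 135, 'mean', array([0.4357, 0.1298, 0.1627]), 'enc', array([0.4421, 0.1135, 0.0357]), 'fit', array([0.4429, 0.1129, 0.0314]))
('lid knob', 27, 'mean', array([0.4422, 0.1145, 0.2009]), 'enc', array([0.4438, 0.1121, 0.0079]), 'fit', array([0.4432, 0.1125, 0.006 ]))
top ('flange', 354, 'mean', array([0.4412, 0.1111, 0.0932]), 'enc', array([0.448 , 0.1137, 0.047 ]), 'fit', array([0.449 , 0.1138, 0.0427]))
('body', 0)
('lid shoulder', 250, 'mean', array([0.4421, 0.1142, 0.1621]), 'enc', array([0.4458, 0.1138, 0.0361]), 'fit', array([0.4462, 0.1139, 0.0325]))
('lid knob', 39, 'mean', array([0.4455, 0.1139, 0.203 ]), 'enc', array([0.4452, 0.1139, 0.0079]), 'fit', array([0.4455, 0.1139, 0.0057]))
```

View pics/s10.png

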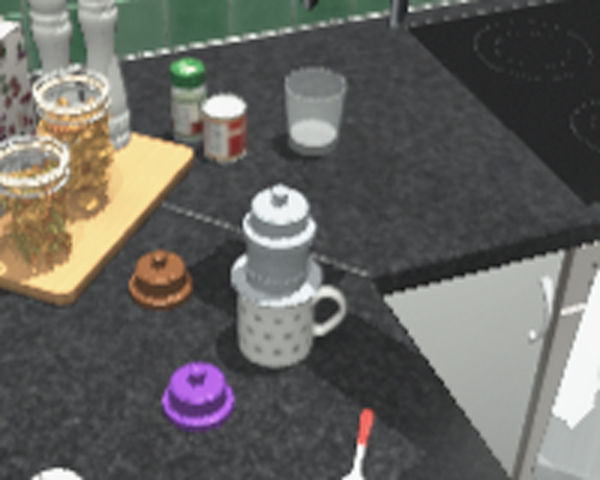

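The full stack is level on the mug. The lid knob top is at about 0.203 (0.204 expected) and the lid shoulder at 0.162, so everything is seated.

```bash
python3 -c "
from bench import bot
print(bot.hand_in())"
```

```text
the job is handed in; nothing more can be done
None
```

The coffee dripper is back together on the spotted mug in the required order (plate, chamber, press, steel lid); all measured heights match seated, and the job is handed in, with no verdict returned.

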